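Fit the filter packs on two respirator blowers

TASK

Make up the filter packs on the two respirator blowers: over the blue blower's stud put the black charcoal filter first, then the white particle filter on it, then the blue cap; over the yellow blower's stud put the green gas cartridge, then the yellow cap. Every part must lie flat, fully down on the one below, and be set down rather than dropped. Leave the jar and the bowl standing where they are.

Things in the scene. Friction and masses are not known exactly. Their poses are not given: they have to be found in the camera images.
- blue_unit: Blue respirator blower, fixed: round housing 92 mm across (foot 100 mm), flat top 30 mm above the table; low black hose stub along its own +x to 74 mm from the axis; in the middle of the top an upright steel stud 10 mm thick, rising 56 mm above the housing top (tip 86 mm above the table, last 8 mm tapering to 4 mm). Origin: on the stud's axis at table height; z up.
- yellow_unit: Yellow respirator blower, fixed: round housing 92 mm across (foot 100 mm), flat top 30 mm above the table; low black hose stub along its own +x to 74 mm from the axis; in the middle of the top an upright steel stud 10 mm thick, rising 56 mm above the housing top (tip 86 mm above the table, last 8 mm tapering to 4 mm). Origin: on the stud's axis at table height; z up.
- charcoal_filter: Black charcoal filter: disc 60 mm across, 26 mm high, with a round hole 20 mm across right through its middle, so that it slides loosely over a stud. About 120 g, lying flat. Its origin is the centre of its underside; z is up along its axis; yaw does not matter.
- particle_filter: White particle filter: disc 60 mm across, 18 mm high, with a round hole 20 mm across right through its middle, so that it slides loosely over a stud. About 60 g, lying flat. Its origin is the centre of its underside; z is up along its axis; yaw does not matter.
- gas_cartridge: Green gas cartridge: disc 60 mm across, 44 mm high (as high as the black and the white filter together), with a round hole 20 mm across right through its middle, so that it slides loosely over a stud. About 180 g, standing flat. Its origin is the centre of its underside; z is up along its axis; yaw does not matter.
- blue_cap: Blue round push-on cap, 52 mm across and 22 mm high, closed on top (with a white bar mark) and with a socket 20 mm across and 16 mm deep open at its underside; it lies with the socket downward. About 45 g. Its origin is the centre of its underside; z is up along its axis; yaw does not matter.
- yellow_cap: Yellow round push-on cap, 52 mm across and 22 mm high, closed on top (with a white bar mark) and with a socket 20 mm across and 16 mm deep open at its underside; it lies with the socket downward. About 45 g. Its origin is the centre of its underside; z is up along its axis; yaw does not matter.
- swab_jar: Bystander: glass jar with a red lid, 60 mm across, 60 mm high. Origin: centre of its underside.
- steel_bowl: Bystander: small open steel bowl, 80 mm across the rim, 35 mm high. Origin: centre of its underside.
There are look-alikes about, which are no part of the job. There is more than one size of the yellow_cap; the one meant has the size given above.

How it is judged (in metres and radians):
At the end, for the whole second after the job is handed in: Blue blower: black, white, blue cap; yellow: green, yellow cap, bottom to top. Each within 9 mm of the stud axis, 4 mm of its seated height (30, 56, 74 mm; 30, 74 mm), 0.1 rad of level, released, at rest. Jar and bowl upright (0.2 rad), within 30 mm of their start (horizontal distance between each of charcoal_filter, particle_filter, blue_cap and blue_unit below 0.009 m and z of charcoal_filter in the frame of blue_unit between 0.026 and 0.034 m and angle between each of charcoal_filter, particle_filter, blue_cap, gas_cartridge, yellow_cap's own z axis and vertical below 0.1 rad and linear speed of each of charcoal_filter, particle_filter, blue_cap, gas_cartridge, yellow_cap below 0.02 m/s and angular speed of each of charcoal_filter, particle_filter, blue_cap, gas_cartridge, yellow_cap below 0.2 rad/s and z of particle_filter in the frame of blue_unit between 0.052 and 0.06 m and z of blue_cap in the frame of blue_unit between 0.07 and 0.078 m and horizontal distance between each of gas_cartridge, yellow_cap and yellow_unit below 0.009 m and z of gas_cartridge in the frame of yellow_unit between 0.026 and 0.034 m and z of yellow_cap in the frame of yellow_unit between 0.07 and 0.078 m and distance of each of swab_jar, steel_bowl from where it was at the start of the episode below 0.03 m and angle between each of swab_jar, steel_bowl's own z axis and vertical below 0.2 rad); the robot touches nothing.
It fails at once if the swab jar is pushed more than 30 mm or tipped (distance of swab_jar from where it was at the start of the episode above 0.03 m or angle between swab_jar's own z axis and vertical above 0.2 rad).
It fails at once if the steel bowl is pushed more than 30 mm or tipped (distance of steel_bowl from where it was at the start of the episode above 0.03 m or angle between steel_bowl's own z axis and vertical above 0.2 rad).
It fails at once if a filter, cartridge or cap is dropped or thrown (out of the fingers it moves faster than 0.8 m/s, a fall of over 30 mm) ((linear speed of charcoal_filter above 0.8 m/s and contact force between the fingers and charcoal_filter below 0.05 N) or (linear speed of particle_filter above 0.8 m/s and contact force between the fingers and particle_filter below 0.05 N) or (linear speed of gas_cartridge above 0.8 m/s and contact force between the fingers and gas_cartridge below 0.05 N) or (linear speed of blue_cap above 0.8 m/s and contact force between the fingers and blue_cap below 0.05 N) or (linear speed of yellow_cap above 0.8 m/s and contact force between the fingers and yellow_cap below 0.05 N)).
It also fails if it takes over 125 s, if anything falls off the work surface, if the arm or the gripper's body presses on something with over 40 N, if the wrist force passes 120 N, or if a joint passes its speed limit or range.

ROBOT

A 6-joint arm with a two-finger parallel gripper is mounted at the origin on the work surface. World frame = base frame: x ahead of the robot, y to its left, z up, the work surface at z = 0. Lengths are in mm, angles in degrees, forces in N, time in s.
With the tool pointing down it reaches from about 300 to 850 mm from the base axis. Payload 4.2 kg.
Tool frame: the origin (TCP) lies midway between the tips of the shut fingers; the grasp point (between the pads) lies 19 mm behind it (env.hold_point_z is the z of the grasp point in the tool frame, in mm); z points along the fingers, y is the direction in which the jaws open and shut (so a half turn about z gives the same grasp; the last joint's range is limited). The gripper opens to 91 mm and grips with 3 to 60 N. Pads are 32 mm wide; open, the fingers measure 118 mm over their backs; the gripper's body (76 mm by 178 mm) begins 60 mm behind the grasp point.
Start: joints at [64.4, 18.312, 89.639, -0, 72.044, -1.146], TCP at [238.031, 523.435, 213.976] pointing down, gripper open.
Joint ranges: [-177.97, 177.97], [-48.28, 115.42], [12.27, 149.76], [-77.06, 257.06], [2.81, 150.46], [-146.56, 146.56]. Speed limits (degrees/s): [147.25, 147.25, 180, 180, 180, 180].

INTERFACE

Orientations are given as [roll, pitch, yaw] about the fixed x, y, z axes, in that order (R = Rz(yaw) Ry(pitch) Rx(roll)).
In Python, from workcell import env, grab_frame, camera_params, spotter gives the robot as it stands. The module is installed in compiled form; this text tells all that it offers.
- The arm moves only by the shell command python3 -m jog 'ROWS' [FORCE]. ROWS is text: rows parted by semicolons, each of 7 numbers parted by spaces: the turn, a rotation vector about the world's x, y, z in units of 5 degrees (1.0 is 5 degrees), then the shift along the world's x, y, z in units of 25 mm (1.0 is 25 mm), then the opening, from 0 (shut) to 1 (fully open). A call has 1 to 5 rows; each row is the pose to reach, as a shift and turn from the pose commanded when the call began; what a row does not reach only later rows make up. A row lasts 1/8 s, in which the tool goes at most 62.5 mm and 10.7 degrees, less where a joint would pass 70% of its speed; a pose out of reach is approached as far as the arm can. A call with a gripper value outside its range is refused whole. The fingers move at their own pace and stop on an object; FORCE is the grip in N (left out, the last holds). Time passes only in rows, so rows that repeat a pose let the fingers close. It gives the time, the measured TCP pose, the force and the opening at its end, in the units of the state.
- env.state(): the state, without advancing time (a new reading comes with each control period).
- grab_frame(name): name is "side" or "top" or "wrist"; returns the picture (480x640x3 uint8, red, green, blue); there is no depth.
- camera_params(name): a dict with "K" (3x3 intrinsics, pixels), "rvec" (rotation vector, rad) and "tvec" (3), from world to camera coordinates, as OpenCV has them. Camera axes: x right, y down, z forward; pixel columns grow to the right and rows downward; lengths in mm; the calibration is good to about 2 mm. A picture is of the moment at which its call begins: read the wrist's pose just before it. camera_params takes no time and is no camera call; for the wrist camera it gives the pose at the moment of the call.
- env.job_done(): hands the job in, once; it reports no verdict.
Trained networks look in the newest picture that a camera, given by its name, has taken for a name from the list of things; names that differ only in an ending like _2 or _b are one class to them, and where a whole thing is asked for, a point or a joint stands for the part that bears it (a point fixed in the world has none). Each returns a list of dicts, best first, with "conf" (0 to 1); they miss things now and then, are a little off and sometimes report something else, mostly with a low value. They report only what shows in the picture. A call takes as long as a camera call. They do not tell look-alikes from the thing itself.
- spotter.look_for(query, camera): "box" ([left, top, width, height] in pixels, round what is visible of it).
- spotter.trace(query, camera): "region" (480x640 bool, what is visible of it) and "box" ([left, top, width, height] in pixels, round what is visible of it).
The state is a dict: "time_s": time; "qpos": joint angles; "qvel": joint speeds; "effort": joint torques, N m; "ee_pos": TCP position; "ee_rot": TCP orientation; "force": force on the tool from outside, world axes, zero at the start; "torque": the same for the moment, N m; "gripper_width": finger opening in mm.
Only numpy, scipy, OpenCV 4.12 (cv2) and the standard library are available. Lean on these libraries where they do the work, as an engineer would, in place of code of your own. Each camera call takes 0.05 s, during which the arm holds its last target. There are 200 camera calls.

## Working session

There is one attempt and no reset: what is moved stays moved. The work goes in short steps, Python scripts to look and compute and a shell command to move; the robot and the scene stay as the last step left them, time stands still between calls to the robot, and variables do not carry over. Pictures are saved under pics/ and viewed, about 12 in all and at most 16, crops included, and the job is handed in when it is done.

```bash
mkdir -p pics
cat > h.py <<'E'
from workcell import env, grab_frame, camera_params, spotter
import numpy as np, cv2
def save(cam,fn):
    f=grab_frame(cam); cv2.imwrite('pics/'+fn,f[:,:,::-1]); return f
def ray(cam,u,v,z):
    p=camera_params(cam);K=np.array(p["K"],float);R=cv2.Rodrigues(np.array(p["rvec"],float))[0];t=np.array(p["tvec"],float).ravel()
    d=R.T@np.linalg.inv(K)@np.array([u,v,1.]);c=-R.T@t
    return c+d*(z-c[2])/d[2]
def proj(cam,P):
    p=camera_params(cam)
    return cv2.projectPoints(np.array([P],float),np.array(p["rvec"],float),np.array(p["tvec"],float),np.array(p["K"],float),None)[0].ravel()
E
python3 - <<'E'
from h import *
save('top','top0.png');save('side','side0.png')
s=env.state();print(s['ee_pos'],s['ee_rot'],s['gripper_width'],s['time_s'],env.hold_point_z)
for n in "blue_unit yellow_unit charcoal_filter particle_filter gas_cartridge blue_cap yellow_cap swab_jar steel_bowl".split():
    if n=='blue_unit': grab_frame('top')
    for d in spotter.look_for(n,'top'):
        if d['conf']<.25: continue
        b=d['box'];u,v=b[0]+b[2]/2,b[1]+b[3]/2
        print(n,round(d['conf'],2),np.round(b),ray('top',u,v,20)[:2].round())
E
```

```text
[237.83649642 523.00782755 213.20625946] [-1.79909037e+02  1.48705555e-04  1.55547496e+02] 91.23213133342172 0.1 -18.8
yellow_unit 0.69 [276. 173.  46.  50.] [624. 119.]
yellow_unit 0.48 [474. 260.  29.  24.] [ 457. -326.]
charcoal_filter 0.65 [474. 257.  28.  28.] [ 460. -325.]
particle_filter 0.88 [403. 257.  29.  28.] [ 455. -162.]
gas_cartridge 0.67 [332. 259.  27.  31.] [444.   6.]
blue_cap 0.91 [483. 211.  24.  19.] [ 580. -348.]
blue_cap 0.48 [276. 172.  43.  51.] [626. 123.]
blue_cap 0.44 [259. 256.  38.  35.] [442. 162.]
yellow_cap 0.77 [138. 197.  34.  35.] [574. 461.]
yellow_cap 0.64 [196. 196.  22.  19.] [598. 340.]
yellow_cap 0.56 [205. 166.  17.  16.] [677. 328.]
swab_jar 0.72 [196. 250.  25.  28.] [459. 324.]
steel_bowl 0.84 [261. 257.  34.  32.] [444. 162.]
steel_bowl 0.53 [196. 196.  24.  22.] [596. 337.]
```

Run:
```python
import cv2
i=cv2.imread('pics/top0.png')[130:310,110:530]
cv2.imwrite('pics/top0c.png',cv2.resize(i,(800,343),interpolation=cv2.INTER_CUBIC))
```

```text
(no output)
```

View pics/top0.png

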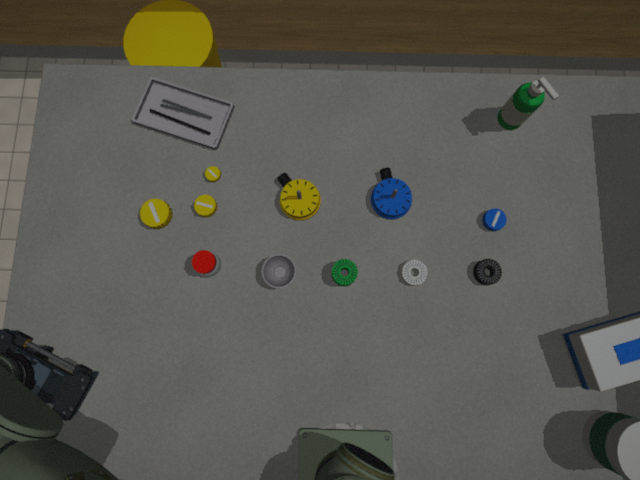

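View pics/side0.png

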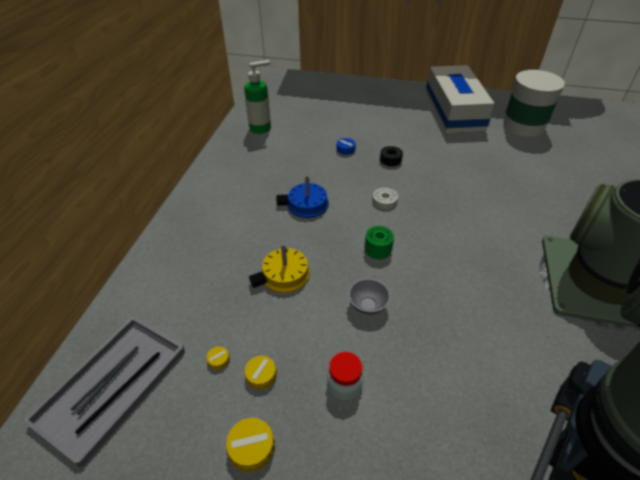

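View pics/top0c.png

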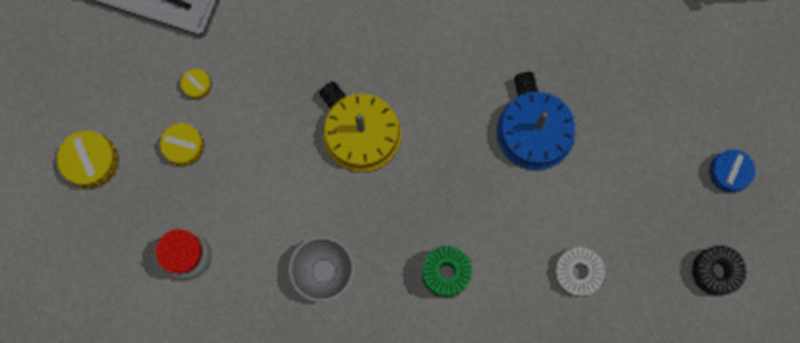

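The top view shows the target parts: black (487,271), white (414,272), green (344,272), blue cap (494,219). The middle yellow cap (205,205) matches the blue cap in size. The blowers are at (300,199) and (391,198), the jar at (205,263) and the bowl at (278,271).

```bash
cat >> h.py <<'E'
def circ(cam,mask,z):
    """mask -> contour rays at height z -> fitted circle (x,y,diam)"""
    c=max(cv2.findContours(mask.astype(np.uint8),cv2.RETR_EXTERNAL,cv2.CHAIN_APPROX_NONE)[0],key=cv2.contourArea)
    (u,v),(a,b),_=cv2.fitEllipse(c)
    P=np.array([ray(cam,*q[0],z)[:2] for q in c],np.float32)
    (x,y),(a,b),_=cv2.fitEllipse(P.reshape(-1,1,2))
    return np.round([x,y,a,b,u,v],1)
E
python3 - <<'E'
from h import *
f=grab_frame('top');h=cv2.cvtColor(f,cv2.COLOR_RGB2HSV)
def m(u,v,cond,r=22):
    k=np.zeros(f.shape[:2],bool);k[v-r:v+r,u-r:u+r]=cond[v-r:v+r,u-r:u+r];return k
H,S,V=[h[...,i].astype(int) for i in range(3)]
col=S>120
for n,u,v,c,z in [('yunit',300,199,col,30),('bunit',391,198,col,30),('ycap',205,205,col,22),('ybig',155,213,col,22),('ysmall',212,173,col,22),('bcap',494,219,col,22),('green',344,272,col,44),('white',414,272,V>140,18),('black',487,271,V<60,26),('jar',205,263,col,60)]:
    r=22 if 'unit' in n else (15 if n in('ysmall','ycap') else 20)
    print(n,circ('top',m(u,v,c,r),z))
for z in(0,): pass
for cam in('wrist','top','side'):
    p=camera_params(cam);R=cv2.Rodrigues(np.array(p['rvec'],float))[0];print(cam,(-R.T@np.array(p['tvec']).ravel()).round(),R.round(2).tolist(),np.array(p['K']).round().tolist())
save('wrist','w0.png')
E
```

```text
yunit [618.2 117.5  94.3  99.9 299.6 199.2]
bunit [626.3 -99.6  94.4  99.7 391.1 198.1]
ycap [599.1 343.1  50.7  54.7 205.  205.4]
ybig [577.1 459.6  68.6  76.8 155.5 213.3]
ysmall [678.8 331.2  35.6  38.7 212.3 173.5]
bcap [ 582.4 -344.1   49.7   55.2  494.1  219.3]
green [446.4   9.9  56.   58.3 344.  271.9]Traceback (most recent call last):
  File "<stdin>", line 9, in <module>
  File "h.py", line 15, in circ
    (u,v),(a,b),_=cv2.fitEllipse(c)
                  ~~~~~~~~~~~~~~^^^
cv2.error: OpenCV(4.12.0) /io/opencv/modules/imgproc/src/shapedescr.cpp:361: error: (-201:Incorrect size of input array) There should be at least 5 points to fit the ellipse in function 'fitEllipseNoDirect'
```

Run:
```python
from h import *
f=grab_frame('top');V=f.max(2)
for n,u,v,z in [('white',414,272,18),('black',487,271,26)]:
    p=V[v-20:v+20,u-20:u+20];t=cv2.threshold(p,0,255,cv2.THRESH_OTSU if n=='white' else cv2.THRESH_OTSU|cv2.THRESH_BINARY_INV)
    k=np.zeros(V.shape,np.uint8);k[v-20:v+20,u-20:u+20]=t[1];print(n,t[0],p.min(),p.max(),circ('top',k>0,z))
for cam in('wrist','top','side'):
    p=camera_params(cam);R=cv2.Rodrigues(np.array(p['rvec'],float))[0];print(cam,(-R.T@np.array(p['tvec']).ravel()).round(),R.round(2).tolist(),np.array(p['K']).round().tolist())
```

```text
white 113.0 61 144 [ 453.5 -155.4   56.6   57.6  414.6  271.9]
black 72.0 10 108 [ 456.8 -314.5   58.9   80.   484.3  271.9]
wrist [174. 553. 385.] [[0.41, 0.91, 0.0], [0.88, -0.4, 0.25], [0.23, -0.1, -0.97]] [[344.0, 0.0, 318.0], [0.0, 344.0, 243.0], [0.0, 0.0, 1.0]]
top [ 329.   54. 1152.] [[0.03, -1.0, -0.0], [-0.98, -0.02, -0.2], [0.2, 0.01, -0.98]] [[488.0, 0.0, 321.0], [0.0, 488.0, 225.0], [0.0, 0.0, 1.0]]
side [417. 687. 707.] [[-0.97, -0.23, -0.01], [-0.15, 0.69, -0.71], [0.16, -0.69, -0.71]] [[450.0, 0.0, 318.0], [0.0, 450.0, 237.0], [0.0, 0.0, 1.0]]
```

```bash
python3 -m jog '0 0 0 8.3 -20.5 0 1;0 0 0 8.3 -20.5 0 1;0 0 0 8.3 -20.5 0 1;0 0 0 8.3 -20.5 0 1;0 0 0 8.3 -20.5 0 1' 25
python3 - <<'E'
from h import *
s=env.state();print(s['ee_pos'].round(1),s['ee_rot'].round(1),s['qvel'].round(),s['time_s'])
E
```

```text
time_s: 1.32
ee_pos: [355.9, 232.1, 214.3]
ee_rot: [179.9, 0.1, 155.6]
force: [1.3, 0.5, 0.1]
gripper_width: 91.3
[355.9 232.1 214.3] [1.799e+02 1.000e-01 1.556e+02] [-65. -12.  13.  -0.  -2. -64.] 1.325
```

```bash
python3 -m jog '0 0 0 3.6 -8.9 0 1;0 0 0 3.6 -8.9 0 1;0 0 0 3.6 -8.9 0 1;0 0 0 3.6 -8.9 0 1;0 0 0 3.6 -8.9 0 1'
cat >> h.py <<'E'
def wmask(f,P,r,cond):
    u,v=proj('wrist',P).astype(int);k=np.zeros(f.shape[:2],bool)
    a,b,c,d=max(v-r,0),v+r,max(u-r,0),u+r
    k[a:b,c:d]=cond(f[a:b,c:d].astype(int));return k
COL=lambda p:(p.max(2)-p.min(2))>.45*p.max(2)
E
python3 - <<'E'
from h import *
f=save('wrist','w1.png')
for n,P,z in [('green',(446,10,44),44),('yunit',(618,117,30),30),('bunit',(626,-99,30),30)]:
    print(n,proj('wrist',P).round())
    try: print(circ('wrist',wmask(f,P,75,COL),z))
    except Exception as e: print(e)
E
```

```text
time_s: 1.95
ee_pos: [446.4, 8.5, 214.0]
ee_rot: [-180.0, 0.0, 155.2]
force: [-1.1, 1.1, -0.4]
gripper_width: 91.0
green [318. 227.]
[451.6  18.3  37.1  45.9 327.4 228. ]
yunit [467. 321.]
[702.  126.4  25.3 175.2 497.5 376.7]
bunit [298. 395.]
[590.3 -86.7  43.5  85.1 294.4 367.4]
```

View pics/w1.png

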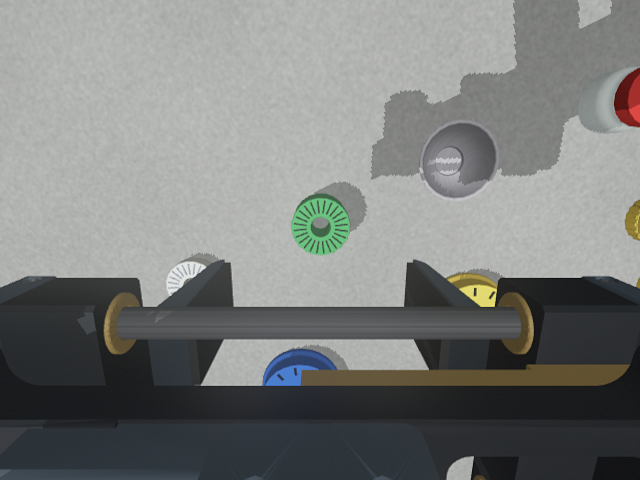

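```bash
python3 -m jog '0 0 0 6.9 4.3 0 1;0 0 0 6.9 4.3 0 1;0 0 0 6.9 4.3 0 1;0 0 0 6.9 4.3 0 1;0 0 0 6.9 4.3 0 1' >/dev/null
python3 - <<'E'
from h import *
f=save('wrist','w2.png')
P=(618,117,30);print(proj('wrist',P),proj('wrist',(618,117,86)))
p=f.astype(int);print(circ('wrist',wmask(f,P,60,lambda p:p[...,0]-p[...,2]>50),30))
E
python3 -m jog '0 0 0 .3 -8.6 0 1;0 0 0 .3 -8.6 0 1;0 0 0 .3 -8.6 0 1;0 0 0 .3 -8.6 0 1;0 0 0 .3 -8.6 0 1'
python3 - <<'E'
from h import *
f=save('wrist','w3.png')
P=(626,-99,30);print(proj('wrist',P),proj('wrist',(626,-99,86)))
print(circ('wrist',wmask(f,P,60,lambda p:p[...,2]-p[...,0]>50),30))
a=cv2.imread('pics/w2.png')[120:360,160:480];b=cv2.imread('pics/w3.png')[120:360,160:480]
cv2.imwrite('pics/w23.png',cv2.resize(np.hstack([a,b]),(800,300)))
E
```

```text
[316.44478889 226.16183738] [316.09491885 238.71860001]
[620.1 120.6  92.4  96.6 320.4 225. ]
time_s: 3.3
ee_pos: [623.4, -98.5, 214.7]
ee_rot: [-180.0, -0.0, 155.3]
force: [0.7, 0.7, 0.1]
gripper_width: 91.4
[316.7266309  226.23615036] [316.53613616 238.83506827]
[629.3 -97.6  92.1  96.7 319.3 227. ]
```

View pics/w23.png

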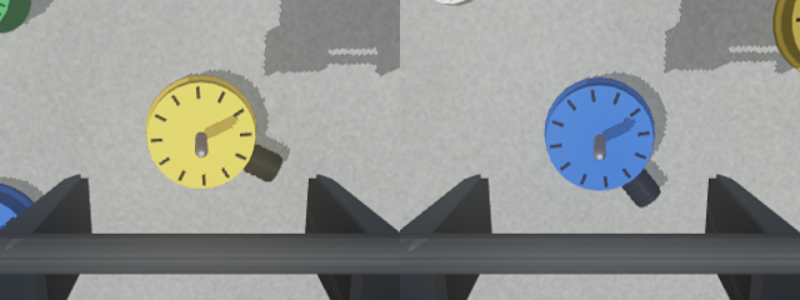

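Run:
```python
from h import *
print(ray('wrist',319.2,243.7,86),ray('wrist',319.2,228,30),ray('wrist',318,227,30))
# current TCP 623.4,-98.5 ; same camera shifted for yellow
d=np.array([623.4-.3*25-623.4,8.6*25,0]);print(ray('wrist',320.8,243,86)+d, ray('wrist',320.8,228,30)+d)
print(np.array(env.state()['ee_pos']).round(1))
```

```text
[631.09012593 -98.7038252   86.        ] [628.81154468 -97.42085723  30.        ] [627.30553551 -98.1228605   30.        ]
[623.59874039 117.8737947   86.        ] [622.01517881 119.11330347  30.        ]
[623.7 -96.9 214.6]
```

```bash
python3 -m jog '0 0 0 -6.6 -9 0 1;0 0 0 -6.6 -9 0 1;0 0 0 -6.6 -9 0 1;0 0 0 -6.6 -9 0 1;0 0 0 -6.6 -9 0 1'
cat >> h.py <<'E'
def dark(p): return p.max(2)<90
def part(P,cond,fn,r=50):
    f=save('wrist',fn);k=wmask(f,P,r,cond)
    print('proj',proj('wrist',P).round(),'tcp',np.array(env.state()['ee_pos']).round(1))
    # top face only: region rays at top height
    print(circ('wrist',k,P[2]))
    u,v=proj('wrist',P).astype(int);o=f[v-60:v+60,u-60:u+60,::-1].copy()
    c=circ('wrist',k,P[2]);cv2.drawMarker(o,(int(c[4])-u+60,int(c[5])-v+60),(0,0,255),0,10,1)
    cv2.imwrite('pics/'+fn[:-4]+'c.png',cv2.resize(o,(360,360)))
E
python3 - <<'E'
from h import *
part((458,-320,26),dark,'w4.png')
E
```

```text
time_s: 3.98
ee_pos: [458.2, -321.5, 214.5]
ee_rot: [180.0, -0.0, 155.5]
force: [1.1, 0.7, -0.4]
gripper_width: 91.2
proj [322. 222.] tcp [ 456.8 -323.5  214.5]
[ 454.7 -324.1   54.3   59.2  316.8  220.8]
```

View pics/w4c.png

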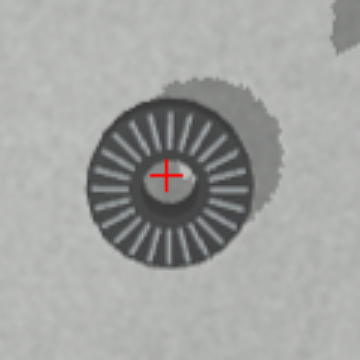

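```bash
sed -i 's/    (u,v),(a,b),_=cv2.fitEllipse(c)/    c=cv2.convexHull(c);(u,v),(a,b),_=cv2.fitEllipse(c)/' h.py
python3 - <<'E'
from h import *
f=cv2.imread('pics/w4.png');print(circ('wrist',wmask(f,(458,-320,26),50,dark),26),ray('wrist',318.5,223.8,26))
E
```

```text
[ 456.8 -324.6   58.4   60.4  317.2  222.6] [ 457.9531711  -323.58526425   26.        ]
```

```bash
python3 -m jog '0 0 0 0 0 -2.5 1;0 0 0 0 0 -5 1;0 0 0 0 0 -7 1;0 0 0 0 0 -8.35 1;0 0 0 0 0 -8.35 1'; python3 -m jog '0 0 0 0 0 0 0.6;0 0 0 0 0 0 0.5;0 0 0 0 0 0 0.4;0 0 0 0 0 0 0.4;0 0 0 0 0 0 0.4' 25;python3 -m jog '0 0 0 0 0 0 0.4;0 0 0 0 0 1 0.4;0 0 0 0 0 3 0.4;0 0 0 0 0 5 0.4;0 0 0 0 0 5 0.4'
python3 - <<'E'
from h import *
save('wrist','w5.png')
E
```

```text
time_s: 4.65
ee_pos: [459.7, -319.0, 4.1]
ee_rot: [179.9, -0.2, 155.6]
force: [-0.4, 0.3, 0.9]
gripper_width: 91.2
time_s: 5.28
ee_pos: [460.7, -321.7, 6.2]
ee_rot: [-180.0, 0.1, 155.5]
force: [-1.2, 0.2, 6.9]
gripper_width: 60.3
time_s: 5.9
ee_pos: [462.4, -322.8, 134.1]
ee_rot: [-179.9, 0.5, 155.5]
force: [0.3, -0.1, -2.5]
gripper_width: 59.7
```

View pics/w5.png

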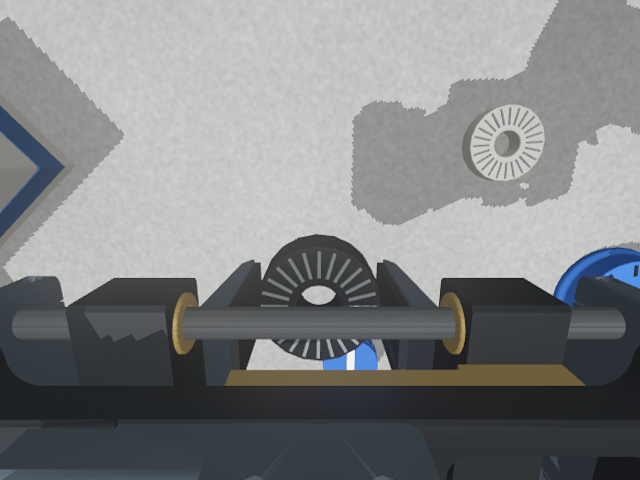

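Run:
```python
from h import *
T=np.mean([env.state()['ee_pos'] for _ in range(5)],0);print(T)
for _ in range(4):
    grab_frame('wrist'); T=np.array(env.state()['ee_pos']);print(T.round(1))
i=cv2.imread('pics/w5.png')
c,s=np.cos(np.radians(155.5)),np.sin(np.radians(155.5));T=np.array([*T[:2],T[2]])
for dx,col in((0,(0,255,0)),(5,(0,0,255)),(-5,(255,0,0))):
    for a in np.linspace(0,2*np.pi,120):
        for r in(30,10):
            x,y=r*np.cos(a)+dx,r*np.sin(a)
            u,v=proj('wrist',T+[c*x-s*y,s*x+c*y,21]).astype(int);i[v,u]=col
cv2.imwrite('pics/w5o.png',cv2.resize(i[220:380,210:430],(800,582)))
```

```text
[ 460.80411075 -321.58888847  131.52160827]
[ 459.7 -320.9  129.8]
[ 459.2 -320.5  128.8]
[ 459.1 -320.4  128.3]
[ 459.2 -320.4  128.2]
```

View pics/w5o.png

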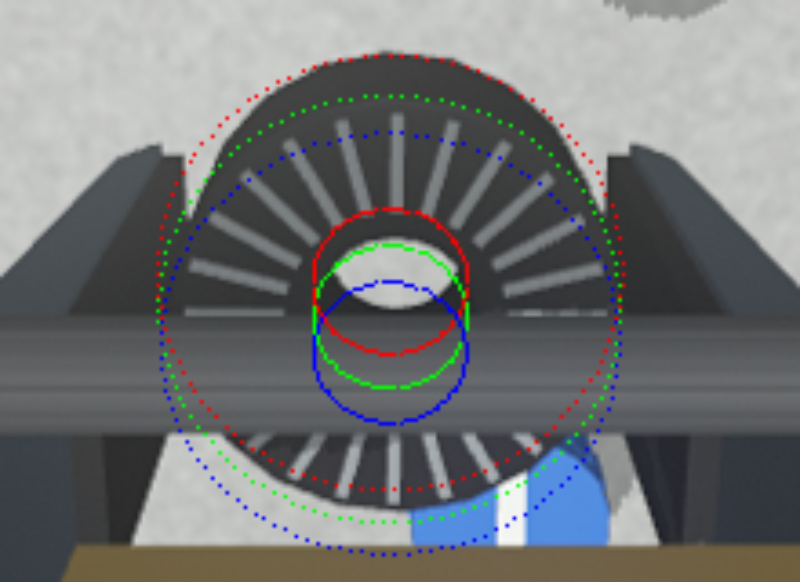

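```bash
python3 -m jog '0 0 0 6.87 8.81 0 0.4;0 0 0 6.87 8.81 0 0.4;0 0 0 6.87 8.81 0 0.4;0 0 0 6.87 8.81 0 0.4;0 0 0 6.87 8.81 0 0.4';python3 -m jog '0 0 0 0 0 0 0.4;0 0 0 0 0 0 0.4;0 0 0 0 0 0 0.4'
python3 - <<'E'
from h import *
a=save('wrist','w6.png');b=save('side','s6.png')
print(np.array(env.state()['ee_pos']).round(1))
print(proj('side',(629,-99.3,86)))
u,v=proj('side',(629,-99.3,86)).astype(int)
x=cv2.resize(a[200:400,180:460,::-1],(420,300));y=cv2.resize(b[v-50:v+50,u-60:u+60,::-1],(360,300))
cv2.imwrite('pics/c6.png',np.hstack([x,y]))
E
```

```text
time_s: 6.78
ee_pos: [633.0, -97.9, 128.1]
ee_rot: [-180.0, -0.2, 155.7]
force: [-0.5, -0.4, -0.5]
gripper_width: 60.3
time_s: 7.15
ee_pos: [631.1, -102.1, 129.8]
ee_rot: [-180.0, -0.1, 155.5]
force: [-0.1, 0.0, -0.8]
gripper_width: 59.8
[ 631.4 -102.   130.2]
[306.96220843 176.11006792]
```

View pics/c6.png

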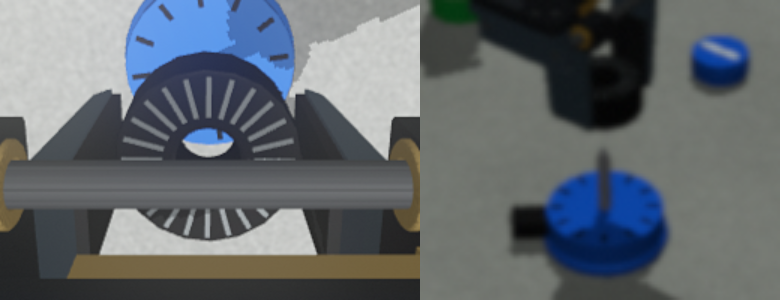

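```bash
python3 -m jog '0 0 0 0 0 -1 0.4;0 0 0 0 0 -1.6 0.4;0 0 0 0 0 -2.1 0.4;0 0 0 0 0 -2.1 0.4'; python3 -m jog '0 0 0 0 0 -0.5 0.4;0 0 0 0 0 -1 0.4;0 0 0 0 0 -1.4 0.4;0 0 0 0 0 -1.6 0.4;0 0 0 0 0 -1.6 0.4'
python3 - <<'E'
from h import *
a=save('wrist','w7.png');b=save('side','s7.png')
u,v=proj('side',(629,-99.3,60)).astype(int)
x=cv2.resize(a[200:400,180:460,::-1],(420,300));y=cv2.resize(b[v-50:v+50,u-60:u+60,::-1],(360,300))
cv2.imwrite('pics/c7.png',np.hstack([x,y]))
E
```

```text
time_s: 7.75
ee_pos: [631.4, -101.0, 76.7]
ee_rot: [-180.0, -0.1, 155.5]
force: [-0.8, -0.0, -0.9]
gripper_width: 59.9
time_s: 8.38
ee_pos: [632.0, -100.9, 37.4]
ee_rot: [180.0, -0.0, 155.5]
force: [-0.8, -0.1, -2.3]
gripper_width: 59.7
```

View pics/c7.png

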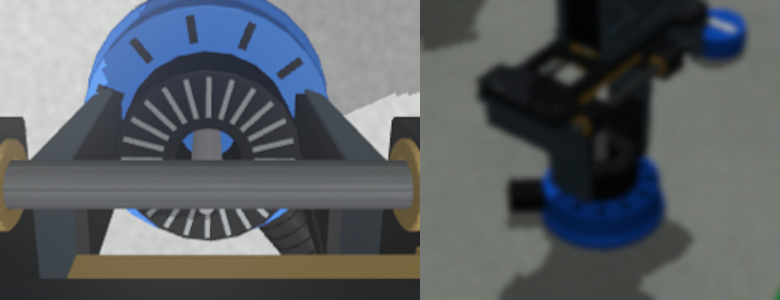

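```bash
python3 -m jog '0 0 0 0 0 -0.06 0.4;0 0 0 0 0 -0.1 0.4;0 0 0 0 0 -0.1 0.4';python3 -m jog '0 0 0 0 0 -0.04 0.4;0 0 0 0 0 -0.06 0.4;0 0 0 0 0 -0.06 0.4'
```

```text
time_s: 8.85
ee_pos: [632.4, -101.0, 36.3]
ee_rot: [180.0, 0.1, 155.6]
force: [-1.2, 0.2, 6.0]
gripper_width: 60.1
time_s: 9.22
ee_pos: [632.4, -101.0, 36.2]
ee_rot: [180.0, 0.1, 155.6]
force: [-3.2, 1.2, 13.6]
gripper_width: 60.3
```

```bash
python3 -m jog '0 0 0 0 0 0.1 0.7;0 0 0 0 0 0.1 0.85;0 0 0 0 0 0.1 1;0 0 0 0 0 0.1 1;0 0 0 0 0 0.1 1';python3 -m jog '0 0 0 0 0 2 1;0 0 0 0 0 4 1;0 0 0 0 0 6 1;0 0 0 0 0 7 1;0 0 0 0 0 7 1'; python3 -m jog '0 0 0 -7.1 -2.2 0 1;0 0 0 -7.1 -2.2 0 1;0 0 0 -7.1 -2.2 0 1;0 0 0 -7.1 -2.2 0 1;0 0 0 -7.1 -2.2 0 1';python3 -m jog '0 0 0 0 0 0 1;0 0 0 0 0 0 1'
cat >> h.py <<'E'
def held(fn,top,r):
    "overlay: predicted top circle of a part of radius r, its top at `top` mm above TCP; green=centred, red/blue=+-5 tool x"
    T=np.array(env.state()['ee_pos']);i=save('wrist',fn)[:,:,::-1].copy()
    c,s=np.cos(np.radians(155.5)),np.sin(np.radians(155.5))
    for dx,col in((0,(0,255,0)),(5,(0,0,255)),(-5,(255,0,0))):
        for a in np.linspace(0,2*np.pi,120):
            x,y=r*np.cos(a)+dx,r*np.sin(a)
            u,v=proj('wrist',T+[c*x-s*y,s*x+c*y,top]).astype(int);i[v,u]=col
    cv2.imwrite('pics/'+fn[:-4]+'o.png',cv2.resize(i[220:380,210:430],(550,400)));print(T.round(1))
E
python3 - <<'E'
from h import *
f=save('wrist','w8.png')
print(np.array(env.state()['ee_pos']).round(1))
P=(453.5,-155.4,18)
u,v=proj('wrist',P).astype(int);print(u,v)
p=cv2.GaussianBlur(f,(5,5),0)[v-50:v+50,u-50:u+50].min(2)
print(np.percentile(p,[5,25,50,75,95]))
k=np.zeros(f.shape[:2],np.uint8);k[v-50:v+50,u-50:u+50]=cv2.threshold(p,205,255,0)[1]
print(circ('wrist',k>0,18)); cv2.imwrite('pics/w8c.png',cv2.resize(np.hstack([f[v-50:v+50,u-50:u+50,::-1],np.dstack([k[v-50:v+50,u-50:u+50]]*3)]),(600,300)))
E
```

```text
time_s: 9.85
ee_pos: [632.0, -101.0, 36.0]
ee_rot: [180.0, -0.0, 155.5]
force: [-0.2, 0.0, -0.4]
gripper_width: 91.2
time_s: 10.48
ee_pos: [633.2, -101.2, 213.5]
ee_rot: [179.9, 0.3, 155.5]
force: [0.8, 0.1, -0.9]
gripper_width: 91.4
time_s: 11.1
ee_pos: [454.8, -155.9, 210.4]
ee_rot: [180.0, -0.0, 155.5]
force: [-0.5, 0.4, -0.1]
gripper_width: 91.5
time_s: 11.35
ee_pos: [455.5, -155.7, 210.7]
ee_rot: [180.0, -0.0, 155.6]
force: [-0.4, 0.4, -0.5]
gripper_width: 91.1
[ 455.4 -155.7  210.8]
317 220
[148. 177. 180. 182. 218.]
[ 454.3 -153.4   57.1   57.2  319.2  219.7]
```

View pics/w8c.png

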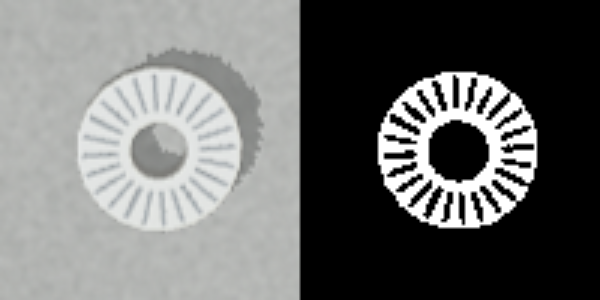

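```bash
python3 -m jog '0 0 0 -.04 .09 -2.5 1;0 0 0 -.04 .09 -5 1;0 0 0 -.04 .09 -7 1;0 0 0 -.04 .09 -8.3 1;0 0 0 -.04 .09 -8.3 1'; python3 -m jog '0 0 0 0 0 0 0.6;0 0 0 0 0 0 0.5;0 0 0 0 0 0 0.4;0 0 0 0 0 0 0.4;0 0 0 0 0 0 0.4' 25;python3 -m jog '0 0 0 0 0 0 0.4;0 0 0 0 0 1 0.4;0 0 0 0 0 3 0.4;0 0 0 0 0 5.4 0.4;0 0 0 0 0 5.4 0.4';python3 -m jog '0 0 0 0 0 0 0.4;0 0 0 0 0 0 0.4'
python3 - <<'E'
from h import *
held('w9.png',15,30)
E
```

```text
time_s: 12.02
ee_pos: [454.1, -153.6, 2.4]
ee_rot: [-180.0, -0.1, 155.6]
force: [-0.2, 0.3, -0.1]
gripper_width: 90.6
time_s: 12.65
ee_pos: [453.7, -153.7, 4.0]
ee_rot: [180.0, 0.0, 155.5]
force: [0.6, 0.6, 0.8]
gripper_width: 58.9
time_s: 13.28
ee_pos: [456.5, -154.9, 143.0]
ee_rot: [180.0, 0.6, 155.6]
force: [0.8, -1.3, -0.9]
gripper_width: 58.7
time_s: 13.52
ee_pos: [452.3, -153.3, 136.9]
ee_rot: [-180.0, -0.2, 155.5]
force: [0.1, -0.2, -0.7]
gripper_width: 58.8
[ 452.3 -153.3  136.9]
```

View pics/w9o.png

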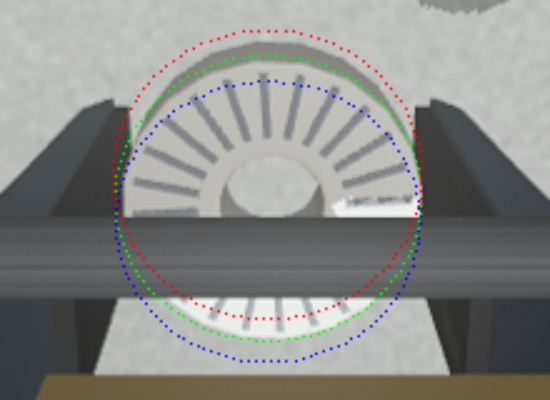

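```bash
python3 -m jog '0 0 0 7.03 2.16 0 0.4;0 0 0 7.03 2.16 0 0.4;0 0 0 7.03 2.16 0 0.4;0 0 0 7.03 2.16 0 0.4;0 0 0 7.03 2.16 0 0.4';python3 -m jog '0 0 0 0 0 0 0.4;0 0 0 0 0 0 0.4;0 0 0 0 0 0 0.4;0 0 0 0 0 0 0.4'
```

```text
time_s: 14.2
ee_pos: [628.1, -99.6, 136.8]
ee_rot: [-179.9, -0.2, 155.6]
force: [-0.5, -0.2, -1.4]
gripper_width: 59.0
time_s: 14.7
ee_pos: [629.1, -99.9, 139.0]
ee_rot: [180.0, 0.0, 155.5]
force: [-0.2, 0.3, -0.8]
gripper_width: 59.2
```

```bash
python3 -m jog '0 0 0 0 0 -1 0.4;0 0 0 0 0 -2 0.4;0 0 0 0 0 -2.6 0.4;0 0 0 0 0 -2.85 0.4;0 0 0 0 0 -2.85 0.4';python3 -m jog '0 0 0 0 0 -0.06 0.4;0 0 0 0 0 -0.12 0.4;0 0 0 0 0 -0.12 0.4'
python3 - <<'E'
from h import *
a=save('wrist','w10.png');b=save('side','s10.png')
u,v=proj('side',(629,-99.3,60)).astype(int)
x=cv2.resize(a[200:400,180:460,::-1],(420,300));y=cv2.resize(b[v-50:v+50,u-60:u+60,::-1],(360,300))
cv2.imwrite('pics/c10.png',np.hstack([x,y]))
E
```

```text
time_s: 15.32
ee_pos: [629.5, -99.8, 67.6]
ee_rot: [180.0, 0.0, 155.5]
force: [-0.7, -0.5, -0.4]
gripper_width: 59.1
time_s: 15.7
ee_pos: [629.4, -99.7, 64.7]
ee_rot: [180.0, 0.0, 155.5]
force: [0.2, -0.0, -0.5]
gripper_width: 58.9
```

View pics/c10.png

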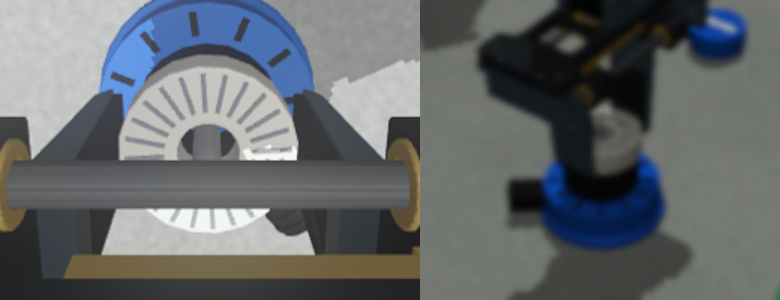

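Stud is through the white filter, centred. Lower to contact.

```bash
python3 -m jog '0 0 0 0 0 -0.08 0.4;0 0 0 0 0 -0.16 0.4;0 0 0 0 0 -0.16 0.4';python3 -m jog '0 0 0 0 0 -0.04 0.4;0 0 0 0 0 -0.06 0.4;0 0 0 0 0 -0.06 0.4'
```

```text
time_s: 16.18
ee_pos: [629.2, -99.7, 60.2]
ee_rot: [-180.0, -0.0, 155.5]
force: [-0.3, 0.5, 0.0]
gripper_width: 58.9
time_s: 16.55
ee_pos: [629.3, -99.7, 60.0]
ee_rot: [180.0, 0.0, 155.5]
force: [-2.1, 0.1, 5.4]
gripper_width: 58.9
```

```bash
python3 -m jog '0 0 0 0 0 0.04 0.7;0 0 0 0 0 0.06 0.85;0 0 0 0 0 0.06 1;0 0 0 0 0 0.06 1;0 0 0 0 0 0.06 1';python3 -m jog '0 0 0 0 0 2 1;0 0 0 0 0 4 1;0 0 0 0 0 6 1;0 0 0 0 0 6 1'; python3 -m jog '0 0 0 -1.88 -9.77 0 1;0 0 0 -1.88 -9.77 0 1;0 0 0 -1.88 -9.77 0 1;0 0 0 -1.88 -9.77 0 1;0 0 0 -1.88 -9.77 0 1';python3 -m jog '0 0 0 0 0 0 1;0 0 0 0 0 0 1;0 0 0 0 0 0 1;0 0 0 0 0 0 1'
python3 - <<'E'
from h import *
f=save('wrist','w11.png')
print(np.array(env.state()['ee_pos']).round(1))
print(circ('wrist',wmask(f,(582.4,-344.1,22),50,lambda p:(p[...,2]-p[...,0]>90)),22))
print(circ('wrist',wmask(f,(582.4,-344.1,22),50,lambda p:(p[...,2]-p[...,0]>50)),22))
E
```

```text
time_s: 17.18
ee_pos: [629.3, -99.7, 60.4]
ee_rot: [180.0, -0.0, 155.5]
force: [0.1, 0.6, 0.6]
gripper_width: 91.3
time_s: 17.68
ee_pos: [631.7, -100.2, 215.6]
ee_rot: [179.8, 0.6, 155.5]
force: [0.3, -0.5, -1.2]
gripper_width: 91.3
time_s: 18.3
ee_pos: [580.3, -348.0, 208.2]
ee_rot: [-180.0, -0.2, 155.2]
force: [1.0, 0.3, -0.6]
gripper_width: 91.4
time_s: 18.8
ee_pos: [582.6, -343.1, 210.6]
ee_rot: [180.0, 0.0, 155.6]
force: [-0.8, 0.1, 0.3]
gripper_width: 91.4
[ 582.6 -343.3  210.6]
[ 584.6 -345.7   50.    51.8  316.4  224.8]
[ 584.4 -345.4   51.    53.4  316.6  224.5]
```

```bash
python3 -m jog '0 0 0 .08 -.09 -2.5 1;0 0 0 .08 -.09 -5 1;0 0 0 .08 -.09 -7 1;0 0 0 .08 -.09 -8.28 1;0 0 0 .08 -.09 -8.28 1'; python3 -m jog '0 0 0 0 0 0 0.6;0 0 0 0 0 0 0.5;0 0 0 0 0 0 0.4;0 0 0 0 0 0 0.35;0 0 0 0 0 0 0.35' 20;python3 -m jog '0 0 0 0 0 0 0.35;0 0 0 0 0 1 0.35;0 0 0 0 0 3 0.35;0 0 0 0 0 5.4 0.35;0 0 0 0 0 5.4 0.35';python3 -m jog '0 0 0 0 0 0 0.35;0 0 0 0 0 0 0.35;0 0 0 0 0 0 0.35;0 0 0 0 0 0 0.35'
python3 - <<'E'
from h import *
held('w12.png',18,26)
E
```

```text
time_s: 19.48
ee_pos: [584.4, -346.0, 2.6]
ee_rot: [180.0, -0.0, 155.6]
force: [0.1, -0.4, 0.2]
gripper_width: 91.1
time_s: 20.1
ee_pos: [584.3, -346.3, 3.6]
ee_rot: [180.0, 0.0, 155.5]
force: [-0.1, 0.3, 0.7]
gripper_width: 51.6
time_s: 20.72
ee_pos: [587.2, -348.0, 144.6]
ee_rot: [-179.9, 0.7, 155.5]
force: [-0.0, 0.3, -0.1]
gripper_width: 51.8
time_s: 21.22
ee_pos: [584.0, -346.1, 137.5]
ee_rot: [180.0, -0.1, 155.5]
force: [-0.1, -0.8, 0.4]
gripper_width: 51.7
[ 584.  -346.1  137.5]
```

View pics/w12o.png

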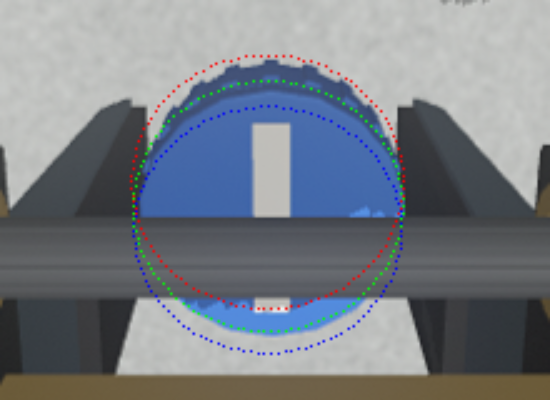

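```bash
python3 -m jog '0 0 0 1.8 9.86 0 0.35;0 0 0 1.8 9.86 0 0.35;0 0 0 1.8 9.86 0 0.35;0 0 0 1.8 9.86 0 0.35;0 0 0 1.8 9.86 0 0.35';python3 -m jog '0 0 0 0 0 0 0.35;0 0 0 0 0 0 0.35;0 0 0 0 0 0 0.35;0 0 0 0 0 0 0.35;0 0 0 0 0 0 0.35'
```

```text
time_s: 21.9
ee_pos: [629.9, -95.3, 138.5]
ee_rot: [179.9, -0.0, 155.9]
force: [-0.5, -1.7, -1.1]
gripper_width: 52.2
time_s: 22.52
ee_pos: [629.2, -100.2, 138.5]
ee_rot: [180.0, 0.0, 155.5]
force: [0.3, 0.9, -0.9]
gripper_width: 51.5
```

```bash
python3 -m jog '0 0 0 0 0 -1 0.35;0 0 0 0 0 -1.6 0.35;0 0 0 0 0 -2 0.35;0 0 0 0 0 -2.26 0.35;0 0 0 0 0 -2.26 0.35';python3 -m jog '0 0 0 0 0 -0.06 0.35;0 0 0 0 0 -0.12 0.35;0 0 0 0 0 -0.12 0.35';python3 -m jog '0 0 0 0 0 -0.04 0.35;0 0 0 0 0 -0.07 0.35;0 0 0 0 0 -0.07 0.35'
```

```text
time_s: 23.15
ee_pos: [629.3, -99.7, 81.7]
ee_rot: [-180.0, -0.0, 155.5]
force: [-0.1, -0.0, -0.6]
gripper_width: 52.2
time_s: 23.52
ee_pos: [629.3, -99.7, 79.1]
ee_rot: [180.0, 0.0, 155.5]
force: [0.0, 0.2, -0.3]
gripper_width: 51.6
time_s: 23.9
ee_pos: [629.4, -99.7, 77.6]
ee_rot: [180.0, 0.0, 155.5]
force: [-0.7, 0.3, 2.8]
gripper_width: 51.6
```

```bash
python3 -m jog '0 0 0 0 0 0 0.65;0 0 0 0 0 0 0.8;0 0 0 0 0 0 1;0 0 0 0 0 0 1;0 0 0 0 0 0 1';python3 -m jog '0 0 0 0 0 2 1;0 0 0 0 0 4 1;0 0 0 0 0 5.5 1;0 0 0 0 0 5.5 1;0 0 0 0 0 5.5 1'
python3 - <<'E'
from h import *
f=save('wrist','w13b.png');print(np.array(env.state()['ee_pos']).round(1),circ('wrist',wmask(f,(629,-99,96),45,lambda p:(p[...,2]-p[...,0]>50)),96))
E
python3 -m jog '0 0 0 -.5 8.7 0 1;0 0 0 -.5 8.7 0 1;0 0 0 -.5 8.7 0 1;0 0 0 -.5 8.7 0 1;0 0 0 -.5 8.7 0 1';python3 -m jog '0 0 0 0 0 0 1;0 0 0 0 0 0 1;0 0 0 0 0 0 1;0 0 0 0 0 0 1'
python3 - <<'E'
from h import *
f=save('wrist','w13.png')
print(np.array(env.state()['ee_pos']).round(1))
print(circ('wrist',wmask(f,(620,119,30),60,lambda p:p[...,0]-p[...,2]>80),30),circ('wrist',wmask(f,(620,119,30),60,lambda p:p[...,0]-p[...,2]>50),30))
u,v=proj('wrist',(620,119,80)).astype(int);print(u,v)
g=f[v-30:v+30,u-30:u+30].astype(int);m=(g.max(2)-g.min(2)<30)
print([(int(y)+v-30,(np.where(m[y])[0]+u-30)[[0,-1]].tolist()) for y in range(60) if m[y].any()])
E
```

```text
time_s: 24.52
ee_pos: [629.3, -99.7, 77.2]
ee_rot: [180.0, -0.0, 155.5]
force: [-0.8, 0.6, -0.1]
gripper_width: 91.0
time_s: 25.15
ee_pos: [628.7, -99.6, 213.9]
ee_rot: [-180.0, -0.1, 155.5]
force: [-0.3, -0.2, -0.8]
gripper_width: 91.3
[628.4 -99.6 213.2] [616.7 -93.8  75.2  79.  318.1 222.5]
time_s: 25.82
ee_pos: [615.8, 119.8, 212.8]
ee_rot: [-179.9, -0.2, 155.8]
force: [-0.8, 0.6, 0.3]
gripper_width: 90.9
time_s: 26.32
ee_pos: [616.9, 117.1, 214.8]
ee_rot: [180.0, 0.0, 155.5]
force: [0.2, 0.2, -0.5]
gripper_width: 91.4
[616.9 117.2 214.8]
[620.7 121.7  92.9  96.1 323.  223.4] [620.7 121.7  93.   97.3 323.  223.3]
320 236
[(np.int64(210), [349, 349]), (np.int64(211), [290, 290]), (np.int64(212), [290, 292]), (np.int64(213), [291, 294]), (np.int64(214), [293, 294]), (np.int64(224), [323, 324]), (np.int64(225), [321, 326]), (np.int64(226), [320, 326]), (np.int64(227), [320, 327]), (np.int64(228), [319, 327]), (np.int64(229), [319, 327]), (np.int64(230), [290, 327]), (np.int64(231), [319, 327]), (np.int64(232), [319, 327]), (np.int64(233), [319, 327]), (np.int64(234), [319, 327]), (np.int64(235), [319, 328]), (np.int64(236), [319, 328]), (np.int64(237), [319, 328]), (np.int64(238), [319, 328]), (np.int64(239), [319, 328]), (np.int64(240), [320, 328]), (np.int64(241), [320, 327]), (np.int64(242), [321, 326]), (np.int64(243), [324, 325]), (np.int64(245), [296, 297]), (np.int64(246), [295, 296]), (np.int64(247), [293, 295]), (np.int64(248), [291, 293]), (np.int64(249), [291, 292]), (np.int64(253), [341, 341]), (np.int64(254), [341, 342]), (np.int64(255), [290, 342]), (np.int64(256), [290, 343]), (np.int64(257), [290, 344]), (np.int64(258), [290, 344]), (np.int64(259), [290, 344]), (np.int64(260), [290, 325]), (np.int64(261), [290, 349]), (np.int64(262), [290, 349]), (np.int64(263), [290, 349]), (np.int64(264), [290, 349]), (np.int64(265), [290, 349])]
```

```bash
python3 - <<'E'
from h import *
print(ray('wrist',324,240.7,86),ray('wrist',323.3,226,33),ray('wrist',323,234,60))
E
python3 -m jog '0 0 0 -6.8 -4.3 0 1;0 0 0 -6.8 -4.3 0 1;0 0 0 -6.8 -4.3 0 1;0 0 0 -6.8 -4.3 0 1;0 0 0 -6.8 -4.3 0 1';python3 -m jog '0 0 0 0 0 0 1;0 0 0 0 0 0 1;0 0 0 0 0 0 1;0 0 0 0 0 0 1'
python3 - <<'E'
from h import *
f=save('wrist','w14.png')
print(np.array(env.state()['ee_pos']).round(1))
for t in(40,70,100):
  for b in (0,):
    print(circ('wrist',wmask(f,(448,12,44),50,lambda p:p[...,1]-p[...,0]>t),44))
E
```

```text
[623.64788222 120.4683741   86.        ] [621.37708753 121.68041957  33.        ] [623.24870212 120.06899356  60.        ]
time_s: 27.0
ee_pos: [447.2, 10.1, 215.4]
ee_rot: [179.9, 0.1, 155.5]
force: [1.1, 0.1, 0.6]
gripper_width: 91.1
time_s: 27.5
ee_pos: [447.1, 10.5, 214.5]
ee_rot: [-180.0, -0.0, 155.6]
force: [-0.2, 0.2, -1.3]
gripper_width: 91.1
[447.   10.5 214.6]
[447.7  10.7  58.8  59.5 318.2 226. ]
[447.8  10.5  57.7  58.1 318.1 226.2]Traceback (most recent call last):
  File "<stdin>", line 6, in <module>
  File "h.py", line 14, in circ
    c=max(cv2.findContours(mask.astype(np.uint8),cv2.RETR_EXTERNAL,cv2.CHAIN_APPROX_NONE)[0],key=cv2.contourArea)
ValueError: max() iterable argument is empty
```

```bash
python3 -m jog '0 0 0 .03 0 -2.5 1;0 0 0 .03 0 -5 1;0 0 0 .03 0 -7 1;0 0 0 .03 0 -8.1 1;0 0 0 .03 0 -8.1 1'; python3 -m jog '0 0 0 0 0 0 0.6;0 0 0 0 0 0 0.5;0 0 0 0 0 0 0.4;0 0 0 0 0 0 0.4;0 0 0 0 0 0 0.4' 30;python3 -m jog '0 0 0 0 0 0 0.4;0 0 0 0 0 1 0.4;0 0 0 0 0 3 0.4;0 0 0 0 0 5.4 0.4;0 0 0 0 0 5.4 0.4';python3 -m jog '0 0 0 0 0 0 0.4;0 0 0 0 0 0 0.4;0 0 0 0 0 0 0.4;0 0 0 0 0 0 0.4';python3 -m jog '0 0 0 6.97 4.42 0 0.4;0 0 0 6.97 4.42 0 0.4;0 0 0 6.97 4.42 0 0.4;0 0 0 6.97 4.42 0 0.4;0 0 0 6.97 4.42 0 0.4';python3 -m jog '0 0 0 0 0 0 0.4;0 0 0 0 0 0 0.4;0 0 0 0 0 0 0.4;0 0 0 0 0 0 0.4;0 0 0 0 0 0 0.4'
python3 - <<'E'
from h import *
held('w15.png',32,30)
E
```

```text
time_s: 28.18
ee_pos: [446.0, 10.3, 10.7]
ee_rot: [-179.9, -0.3, 155.5]
force: [0.1, 0.1, 0.3]
gripper_width: 91.0
time_s: 28.8
ee_pos: [448.1, 10.3, 13.0]
ee_rot: [180.0, 0.1, 155.6]
force: [-1.2, -0.0, 6.9]
gripper_width: 59.4
time_s: 29.42
ee_pos: [450.7, 10.3, 151.4]
ee_rot: [179.7, 0.5, 155.5]
force: [-0.7, -0.5, -1.3]
gripper_width: 59.0
time_s: 29.92
ee_pos: [447.2, 10.3, 146.4]
ee_rot: [-180.0, -0.1, 155.5]
force: [0.0, 0.1, -0.9]
gripper_width: 59.0
time_s: 30.55
ee_pos: [622.3, 121.5, 145.9]
ee_rot: [-180.0, -0.1, 155.6]
force: [0.0, -0.1, -1.7]
gripper_width: 59.5
time_s: 31.18
ee_pos: [621.7, 120.7, 147.4]
ee_rot: [180.0, 0.0, 155.5]
force: [-0.6, 0.5, -2.1]
gripper_width: 59.5
[621.7 120.7 147.4]
```

View pics/w15o.png

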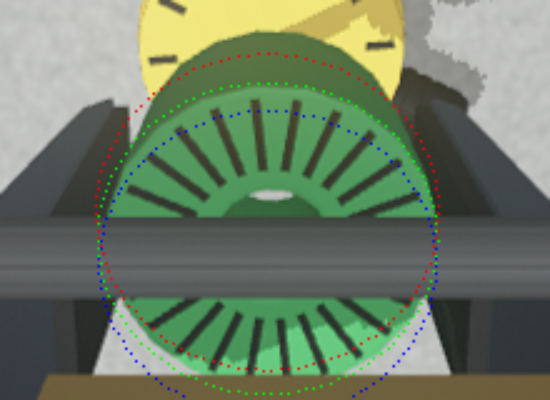

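```bash
python3 -m jog '0 0 0 .04 0 -1 0.4;0 0 0 .04 0 -2 0.4;0 0 0 .04 0 -3 0.4;0 0 0 .04 0 -3.6 0.4;0 0 0 .04 0 -3.9 0.4';python3 -m jog '0 0 0 0 0 -.08 0.4;0 0 0 0 0 -0.16 0.4;0 0 0 0 0 -0.16 0.4;0 0 0 0 0 -0.16 0.4';python3 -m jog '0 0 0 0 0 -.06 0.4;0 0 0 0 0 -0.12 0.4;0 0 0 0 0 -0.12 0.4'
```

```text
time_s: 31.85
ee_pos: [622.7, 120.8, 49.0]
ee_rot: [-180.0, -0.0, 155.5]
force: [-0.4, -0.6, -1.7]
gripper_width: 59.1
time_s: 32.35
ee_pos: [623.1, 120.8, 46.2]
ee_rot: [180.0, 0.0, 155.5]
force: [0.8, 0.3, -1.4]
gripper_width: 59.4
time_s: 32.72
ee_pos: [622.9, 120.8, 43.1]
ee_rot: [180.0, 0.0, 155.5]
force: [-0.8, -0.0, 2.4]
gripper_width: 59.5
```

```bash
python3 -m jog '0 0 0 0 0 -.03 0.4;0 0 0 0 0 -.03 0.4;0 0 0 0 0 0 0.75;0 0 0 0 0 0 0.9;0 0 0 0 0 0 1';python3 -m jog '0 0 0 0 0 0 1;0 0 0 0 0 2 1;0 0 0 0 0 4 1;0 0 0 0 0 6 1;0 0 0 0 0 6.8 1'; python3 -m jog '0 0 0 -.88 8.93 0 1;0 0 0 -.88 8.93 0 1;0 0 0 -.88 8.93 0 1;0 0 0 -.88 8.93 0 1;0 0 0 -.88 8.93 0 1';python3 -m jog '0 0 0 0 0 0 1;0 0 0 0 0 0 1;0 0 0 0 0 0 1;0 0 0 0 0 0 1;0 0 0 0 0 0 1'
python3 - <<'E'
from h import *
f=save('wrist','w16.png')
print(np.array(env.state()['ee_pos']).round(1))
for t in(80,110):
    print(circ('wrist',wmask(f,(600,344,22),38,lambda p:p[...,0]-p[...,2]>t),22))
E
```

```text
time_s: 33.35
ee_pos: [622.8, 120.8, 42.4]
ee_rot: [-180.0, -0.0, 155.5]
force: [-0.2, -0.6, -0.8]
gripper_width: 85.4
time_s: 33.98
ee_pos: [624.1, 121.0, 216.5]
ee_rot: [179.8, 0.3, 155.5]
force: [-0.8, -0.5, -0.7]
gripper_width: 91.1
time_s: 34.6
ee_pos: [599.9, 346.8, 211.9]
ee_rot: [-180.0, -0.0, 155.8]
force: [0.9, -0.0, -0.3]
gripper_width: 91.4
time_s: 35.22
ee_pos: [600.9, 343.7, 212.8]
ee_rot: [180.0, 0.0, 155.5]
force: [-0.3, 0.4, -1.4]
gripper_width: 91.5
[600.9 343.8 212.8]
[600.8 347.4  50.9  51.8 320.7 220.4]Traceback (most recent call last):
  File "<stdin>", line 5, in <module>
  File "h.py", line 15, in circ
    c=cv2.convexHull(c);(u,v),(a,b),_=cv2.fitEllipse(c)
                                      ~~~~~~~~~~~~~~^^^
cv2.error: OpenCV(4.12.0) /io/opencv/modules/imgproc/src/shapedescr.cpp:361: error: (-201:Incorrect size of input array) There should be at least 5 points to fit the ellipse in function 'fitEllipseNoDirect'
```

```bash
python3 -m jog '0 0 0 0 .13 -2.5 1;0 0 0 0 .13 -5 1;0 0 0 0 .13 -7 1;0 0 0 0 .13 -8.36 1;0 0 0 0 .13 -8.36 1'; python3 -m jog '0 0 0 0 0 0 0.6;0 0 0 0 0 0 0.5;0 0 0 0 0 0 0.4;0 0 0 0 0 0 0.35;0 0 0 0 0 0 0.35' 20;python3 -m jog '0 0 0 0 0 0 0.35;0 0 0 0 0 1 0.35;0 0 0 0 0 3 0.35;0 0 0 0 0 5.4 0.35;0 0 0 0 0 5.4 0.35';python3 -m jog '0 0 0 0 0 0 0.35;0 0 0 0 0 0 0.35;0 0 0 0 0 0 0.35;0 0 0 0 0 0 0.35'
python3 - <<'E'
from h import *
# numeric check of held offset: lower edge of cap's top face vs prediction (visible below the bar)
T=np.array(env.state()['ee_pos']);f=save('wrist','w17.png').astype(int)
c,s=np.cos(np.radians(155.5)),np.sin(np.radians(155.5))
for dx in(-5,0,5): print(dx,proj('wrist',T+[c*(dx-26),s*(dx-26),18]).round(1),proj('wrist',T+[c*(dx+26),s*(dx+26),18]).round(1))
for u in (312,318,324):
    y=np.where(f[:,u,0]-f[:,u,2]>50)[0];print(u,y[(y>225)&(y<365)][[0,-1]])
print(T)
E
```

```text
time_s: 35.9
ee_pos: [600.7, 347.2, 2.7]
ee_rot: [-180.0, -0.0, 155.5]
force: [0.7, -0.3, 0.2]
gripper_width: 91.3
time_s: 36.52
ee_pos: [600.8, 347.3, 3.9]
ee_rot: [180.0, 0.0, 155.5]
force: [-0.1, 0.5, 0.6]
gripper_width: 51.1
time_s: 37.15
ee_pos: [603.8, 349.0, 145.0]
ee_rot: [179.4, 0.4, 155.5]
force: [0.4, 1.1, -0.1]
gripper_width: 51.7
time_s: 37.65
ee_pos: [600.6, 347.1, 137.7]
ee_rot: [-179.9, -0.1, 155.5]
force: [-0.1, 1.1, -1.6]
gripper_width: 51.9
-5 [317.1 361.4] [317.1 263.1]
0 [317.1 352.6] [317.1 252.8]
5 [317.1 343.6] [317.1 242.4]
312 [245 353]
318 [246 354]
324 [245 353]
[600.55592576 347.12571673 137.7221547 ]
```

```bash
python3 -m jog '0 0 0 .86 -9.05 0 0.35;0 0 0 .86 -9.05 0 0.35;0 0 0 .86 -9.05 0 0.35;0 0 0 .86 -9.05 0 0.35;0 0 0 .86 -9.05 0 0.35';python3 -m jog '0 0 0 0 0 0 0.35;0 0 0 0 0 0 0.35;0 0 0 0 0 0 0.35;0 0 0 0 0 0 0.35;0 0 0 0 0 0 0.35';python3 -m jog '0 0 0 0 0 -1 0.35;0 0 0 0 0 -1.6 0.35;0 0 0 0 0 -2 0.35;0 0 0 0 0 -2.26 0.35;0 0 0 0 0 -2.26 0.35';python3 -m jog '0 0 0 0 0 -0.06 0.35;0 0 0 0 0 -0.12 0.35;0 0 0 0 0 -0.12 0.35';python3 -m jog '0 0 0 0 0 -0.04 0.35;0 0 0 0 0 -0.06 0.35;0 0 0 0 0 -0.06 0.35'
```

```text
time_s: 38.33
ee_pos: [622.5, 118.1, 138.8]
ee_rot: [-180.0, 0.0, 155.3]
force: [0.2, 1.4, -0.1]
gripper_width: 51.4
time_s: 38.95
ee_pos: [622.3, 121.4, 138.7]
ee_rot: [180.0, -0.0, 155.6]
force: [0.2, 1.1, -0.5]
gripper_width: 51.1
time_s: 39.58
ee_pos: [622.3, 121.0, 82.0]
ee_rot: [-180.0, -0.0, 155.5]
force: [-0.5, 0.6, 0.2]
gripper_width: 51.5
time_s: 39.95
ee_pos: [622.3, 121.0, 79.3]
ee_rot: [180.0, 0.0, 155.5]
force: [-0.4, 0.4, -0.3]
gripper_width: 51.4
time_s: 40.33
ee_pos: [622.3, 121.0, 77.9]
ee_rot: [180.0, 0.0, 155.5]
force: [-0.7, -0.5, 1.2]
gripper_width: 51.4
```

```bash
python3 -m jog '0 0 0 0 0 -.03 0.35;0 0 0 0 0 -.03 0.35;0 0 0 0 0 -.01 0.7;0 0 0 0 0 -.01 0.85;0 0 0 0 0 -.01 1';python3 -m jog '0 0 0 0 0 0 1;0 0 0 0 0 2 1;0 0 0 0 0 4 1;0 0 0 0 0 5.5 1;0 0 0 0 0 5.5 1'
python3 - <<'E'
from h import *
f=save('wrist','w18.png');print(np.array(env.state()['ee_pos']).round(1))
E
python3 -m jog '0 0 0 -8 2 0 1;0 0 0 -8 2 0 1;0 0 0 -8 2 0 1;0 0 0 -8 2 0 1;0 0 0 -8 2 0 1'
python3 - <<'E'
from h import *
s=save('side','s18.png');t=save('top','t18.png')
h=lambda a,b,w:cv2.resize(a,(w,300),interpolation=cv2.INTER_CUBIC)
g=t[:,:,::-1];sd=s[:,:,::-1]
w=cv2.imread('pics/w18.png');wb=cv2.imread('pics/w13b.png')
r1=np.hstack([h(sd[150:310,240:440],0,400),h(g[160:300,180:430],0,400)])
r2=np.hstack([h(w[160:300,220:410],0,400),h(wb[160:300,220:410],0,400)])
cv2.imwrite('pics/final.png',np.vstack([r1,r2]))
E
```

```text
time_s: 40.95
ee_pos: [622.3, 121.0, 77.1]
ee_rot: [-180.0, -0.0, 155.5]
force: [0.7, -0.5, -0.5]
gripper_width: 78.8
time_s: 41.58
ee_pos: [624.2, 121.4, 218.8]
ee_rot: [179.7, 0.4, 155.5]
force: [0.2, 0.3, 0.3]
gripper_width: 91.5
[622.8 121.1 216.3]
time_s: 42.25
ee_pos: [421.6, 171.1, 214.4]
ee_rot: [-180.0, -0.0, 155.6]
force: [0.4, 0.5, 1.2]
gripper_width: 91.0
```

View pics/final.png

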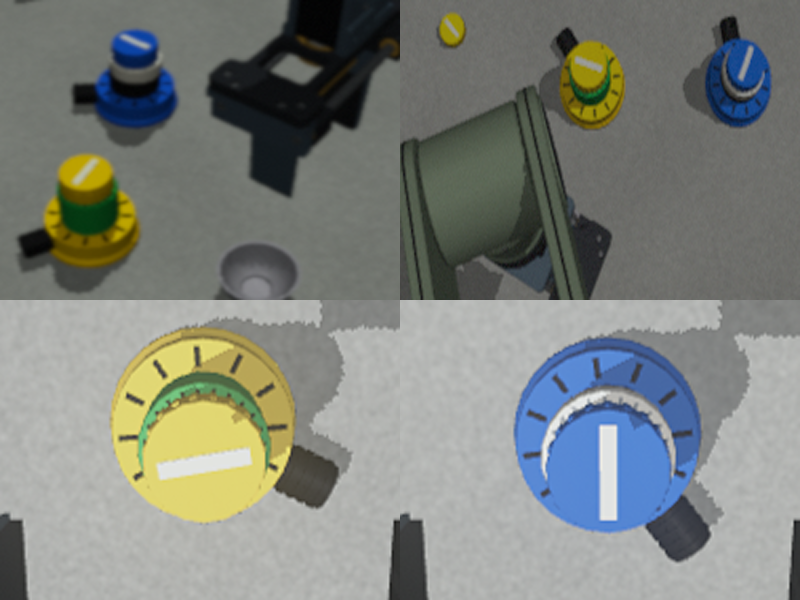

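The picture shows both packs stacked and level: blue over white over black at crop (135,70), and yellow over green at (87,195). The caps look centred on the filters below them, so I'm handing in.

```bash
python3 -c "
from workcell import env
print(env.job_done())"
```

```text
the job is handed in; nothing more can be done
None
```

Both filter packs are made up and the job was handed in at about 42 s. The blue blower has charcoal, white particle filter and blue cap; the yellow blower has green cartridge and yellow cap. For the yellow cap I used the middle-sized one, which measured about 51–52 mm across.

- **Seating:** I lowered each part slowly until contact and released it there. The white filter and both caps met contact where their seated heights predict. The charcoal filter first touched about 2–3 mm above my estimate from the commanded pose, consistent with its underside sitting slightly lower in the fingers than assumed.
- **Final pictures:** The last side, top and wrist views show both stacks level, in the right order and centred by eye on their housings, with the gripper clear. I judged seating and level from contact and these pictures, not from a separate measurement.
- **Disagreements:** My readings of the stud positions differed by about 2–3 mm between the stud tip and the housing rim, so I aimed between them.
- **Failed check:** A colour measurement of the blue cap after placing gave no usable result because it picked up the blue housing as well.
- **Jar and bowl:** I did not touch either one. I did not measure their positions again at the end; the jar is outside the final crops, and the bowl shows upright in the side view.

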